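Change the tool in the locking clamp

ROBOT

A 6-joint arm with a two-finger parallel gripper is mounted at the origin on a cart in front of the work surface, level with it; the furniture and walls round the work are solid. World frame = base frame: x ahead of the robot, y to its left, z up, the work surface at z = 0. Lengths are in mm, angles in rad, forces in N, time in s.
With the tool pointing down it reaches from about 225 to 725 mm from the base axis. Payload 3.1 kg.
Tool frame: the origin (TCP) lies at the very end of the fingers, on their centre line; the grasp point (between the pads) lies 19 mm behind it (robot.grasp_offset is the z of the grasp point in the tool frame, in mm); z points along the fingers, y is the line along which they close (so a half turn about z gives the same grasp; the last joint's range is limited). The gripper opens to 85 mm and grips with 20 to 120 N. Pads are 22 mm wide; open, the fingers measure 114 mm over their backs; the gripper's body (76 mm by 85 mm) begins 54 mm behind the grasp point. The pads swing forward as they close: fully open they stand 13 mm farther back than shut.
Start: joints at [1.127, 0.048, 0.099, 1.622, 0, 1.443], TCP at [163.06, 499.028, 231.312] pointing down, gripper open.
Joint ranges: [-2.91, 2.91], [-0.99, 1.94], [-1.21, 1.42], [-2.12, 2.29], [-1.49, 1.47], [-3.14, 3.14]. Speed limits (rad/s): [2.79, 2.79, 3.14, 3.14, 3.14, 3.14].

INTERFACE

Orientations are given as a rotation vector (axis times angle).
In Python, from workcell import robot gives the robot as it stands.
- The arm moves only by the tool play_rows, never from a script. Its argument "increments" is a list of rows, each a list of 7 numbers: the closure, from 0 (fully open) to 1 (shut), then the shift along the tool's x, y, z in cm, then the turn, a rotation vector about the tool's x, y, z in degrees. In form: [[gripper, tx, ty, tz, rx, ry, rz], ...]. A call has 1 to 8 rows; each row shifts and turns the commanded pose from where the row before left it, along the tool's axes as they then stand; what a row does not reach is not made up. A row lasts 1/8 s, in which the tool goes at most 62.5 mm and 10.7 degrees, less where a joint would pass 70% of its speed; a pose out of reach is approached as far as the arm can. A call is refused whole if a number of a shift passes 6.25 or a number of a turn 10.7, either way. A call with a gripper value outside its range is refused whole. The fingers move at their own pace and stop on an object; "force" is the grip in N (left out, the last holds). Time passes only in rows, so rows that do not move let the fingers close. It gives the time, the measured TCP pose, the force, the opening and the grip force at its end, in the units of the state.
- robot.observe(): the state, without advancing time (a new reading comes with each control period).
- robot.get_image(name): name is "scene" or "top"; returns a dict with "image" (420x560x3 uint8, red, green, blue), "camera_matrix" (3x3 intrinsics, pixels), "cam_to_world" (4x4, takes a point from camera to world coordinates). Camera axes: x right, y down, z forward; pixel columns grow to the right and rows downward; lengths in mm; the calibration is good to about 2 mm. A picture is of the moment at which its call begins. There is no depth.
- robot.finish_job(): hands the job in; it is judged then, once.
The state is a dict: "t": time; "joint_positions": joint angles; "qvel": joint speeds; "effort": joint torques, N m; "tcp_pos": TCP position; "orientation": TCP orientation; "force": force on the tool from outside, world axes, zero at the start; "wrist_torque": the same for the moment, N m; "opening": finger opening in mm; "gripper_force": force on a finger pad.
Only numpy, scipy, OpenCV 4.12 (cv2) and the standard library are available. Lean on these libraries where they do the work, as an engineer would, in place of code of your own. Each camera call takes 0.05 s, during which the arm holds its last target. There are 200 camera calls.

TASK

The burnisher held in the locking clamp is done: press the red thumb pad down so that the ratchet lets go and the jaws spring open, then lay the burnisher flat on the blue felt mat. Take the scraper from the pale mat and lay it on the clamp's two rests with its wooden handle between the jaws and its blade pointing straight away from the clamp's handles. Then squeeze the clamp's handles together until the ratchet locks, so that the scraper stays gripped when you let go; leave the puffer, the jar and the mortar alone.

Things in the scene. Friction and masses are not known exactly. Their poses are not given: they have to be found in the camera images.
- clamp: Locking clamp like a large haemostat, lying level on a fixed base. Origin: on the table under the pivot screw. x runs from the scissor handles (negative x) to the jaws (positive x), y is the closing direction, z up. Base plate x -32 to 182, y +-37, 10 mm high. Handles and jaws lie in a level plane 56 mm above the table. It starts locked on the burnisher
- grip_mid (a point): Midway between the two handle loops (clamp x -130, y 0, height 56 mm). Loops: slippery 6 mm bar, each 14 mm wide, clamp x -159 to -101, only the table below. Both handles turn equally about the pivot (coupled). Width over both here: 66 mm open, 39 on the first tooth, 30 on the second. Squeezing takes 10 to 20 N. Ratchet bar above them at x -101 to -89, top at 71 mm. Axes as the clamp's
- thumb_pad (a point): Top centre of the red thumb pad (26 mm along the handle, 14 wide) on the +y handle, 76 mm above the table at clamp x -138; 17 mm above the loops. This handle flexes down on a spring: 3.5 N starts it, 8 N presses it 7 mm, stop at 12 mm. Pressed 5 mm or more, the ratchet is free and the handles spring open; let go, it rises again. It dips by itself as a tooth clicks past in closing
- jaw_mid (a point): Point midway between the two jaw pads, at clamp x 75, y 0, height 56 mm; axes as the clamp's. Pads are 24 mm long (clamp x 63 to 87), 10 mm tall, tops at 63 mm; jaws open: about 24 mm between the pads
- handle_b (a joint): Opening angle of each handle in rad: 0 to 0.004 locked on the first ratchet tooth, about -0.03 locked on the second, 0.105 fully open; closing stop -0.05. A spring opens the handles unless the ratchet holds. Either tooth holds the tool well enough
- jaw_b (a joint): Elastic bend of the +y jaw in rad: 0.02 when it presses on nothing, lower as it presses on a tool (about -0.01 with the burnisher on the first tooth, -0.03 with the scraper, -0.1 on the second tooth)
- burnisher_mid (a point): Burnisher, pale beech handle, 162 mm long, 13 high. Point at mid-length, half-way up (6.5 mm above its flat underside). Its y axis points to the handle end: handle y -3 to 81, 10 mm wide; thin blade (4 wide, 9 high) y -3 to -81. About 35 g, balances near y +20. Starts on the rests with its handle in the jaws, blade pointing away from the clamp's handles
- scraper_mid (a point): Scraper, reddish-brown handle, 148 mm long, 15 high. Point at mid-length, half-way up (7.5 mm above its flat underside). Its y axis points to the handle end: handle y -12 to 74, 12 mm wide; thin blade (4 wide, 10 high) y -12 to -74. About 40 g, balances near y +20. Starts lying on the pale mat, roughly along it
- mat_done: Blue felt mat on a dark wooden board, 100 (x) x 230 (y) mm, fixed, felt surface 6 mm above the table. Origin: centre of its underside
- mat_next: Pale grey felt mat, otherwise the same as the blue one; the scraper starts on it
- puffer: Red rubber air puffer lying on the bench, 42 x 88 x 42 mm; bystander
- jar: Grey-white jar with a lid, 54 mm across, 62 mm high; bystander
- mortar: Brown octagonal stone mortar, 60 mm across, 30 mm high; bystander
- rest_far (a point): Top centre of the outer of two level rests that carry the tool, both with tops 50 mm above the table and 60 mm wide in y: this one at clamp x 159 to 171, the other under the jaws at clamp x 60 to 90. Between them (x 90 to 159) is only the 10 mm base plate, so fingers can reach down beside the tool there. Axes as the clamp's
- scraper_handle (a point): Point in the scraper's handle, 50 mm from its middle towards the handle end (24 mm from that end), half-way up
Not all that is in view belongs to the job. Leave any yellow look-alike of the part that bears scraper_mid alone.

How it is judged:
By the outcome, as a careful person would: the job done as asked, in the order asked, and still so for the second after the job is handed in, with the robot touching nothing.
It also fails if it takes over 72 s, if anything falls off the work surface, if the arm or the gripper's body presses on something with over 40 N, if the wrist force passes 120 N, or if a joint passes its speed limit or range.

## Working session

There is one attempt and no reset: what is moved stays moved. The work goes in short steps, Python scripts to look and compute and a tool call to move; the robot and the scene stay as the last step left them, time stands still between calls to the robot, and variables do not carry over. Pictures are saved under pics/ and viewed, at most 10 in all, crops included, and the job is handed in when it is done.

Besides the shell and the picture viewer there is one more tool, called after "Call:" as name(argument=value, ...), one argument or row to a line, values as JSON. play_rows: Moves the arm, as the interface text tells. Its arguments: {"type":"object","properties":{"increments":{"type":"array","items":{"type":"array","items":{"type":"number"}}},"force":{"type":"number"}},"required":["increments"]}

```bash
mkdir -p pics; ls; cat > h.py <<'E'
import numpy as np,cv2,json
from workcell import robot
from scipy.spatial.transform import Rotation as R
def snap(n,f):
    d=robot.get_image(n); cv2.imwrite(f'pics/{f}.png',cv2.cvtColor(d['image'],cv2.COLOR_RGB2BGR))
    np.savez(f'pics/{f}.npz',**d); return d
def load(f): return np.load(f'pics/{f}.npz')
def ray(d,u,v,z):
    K=d['camera_matrix'];T=d['cam_to_world']
    r=T[:3,:3]@np.linalg.inv(K)@np.array([u,v,1.]);o=T[:3,3]
    return o+r*(z-o[2])/r[2]
def proj(d,p):
    K=d['camera_matrix'];T=d['cam_to_world']
    c=T[:3,:3].T@(np.array(p,float)-T[:3,3]);q=K@c;return q[:2]/q[2]
E
python3 - <<'E'
from h import *
a=snap('top','t0');b=snap('scene','s0')
cv2.imwrite('pics/both.png',cv2.resize(np.hstack([cv2.imread('pics/t0.png'),cv2.imread('pics/s0.png')]),(800,300)))
for d in(a,b):print(d['cam_to_world'].round(3),d['camera_matrix'].round(1))
s=robot.observe();print(s, R.from_rotvec(s['orientation']).as_matrix().round(3),robot.grasp_offset)
E
```

```text
pics
[[-2.900000e-02 -9.830000e-01  1.790000e-01  2.482910e+02]
 [-1.000000e+00  2.800000e-02 -5.000000e-03  2.037970e+02]
 [ 0.000000e+00 -1.790000e-01 -9.840000e-01  1.602439e+03]
 [ 0.000000e+00  0.000000e+00  0.000000e+00  1.000000e+00]] [[512.    0.  284.4]
 [  0.  512.  211.1]
 [  0.    0.    1. ]]
[[ 7.68000e-01 -3.29000e-01  5.49000e-01 -3.22232e+02]
 [-6.40000e-01 -3.72000e-01  6.72000e-01 -8.48662e+02]
 [-1.70000e-02 -8.68000e-01 -4.96000e-01  8.72465e+02]
 [ 0.00000e+00  0.00000e+00  0.00000e+00  1.00000e+00]] [[428.5   0.  270.6]
 [  0.  428.5 202.9]
 [  0.    0.    1. ]]
{'t': 0.1, 'joint_positions': array([ 1.12720500e+00,  4.86580112e-02,  9.77399151e-02,  1.62198738e+00,
       -4.32389160e-05,  1.44299786e+00]), 'qvel': array([-0.00083186, -0.00121531,  0.00668562, -0.00059837, -0.00103158,
       -0.00153163]), 'effort': array([ 2.50853074e-03, -3.39851332e+01,  3.20936430e+01,  1.57796277e-02,
       -1.80066950e-04,  7.19453766e-06]), 'tcp_pos': array([162.83455491, 498.5278618 , 230.23660235]), 'orientation': array([-0.4939004 , -3.10196434,  0.00319734]), 'force': array([-0.36814608,  0.43810455, -0.24680438]), 'wrist_torque': array([0.00634591, 0.0206183 , 0.00849316]), 'gripper_force': 0.0, 'opening': 85.64252801834867} [[-0.951  0.311 -0.001]
 [ 0.311  0.951 -0.002]
 [ 0.    -0.002 -1.   ]] -18.700000000000003
```

View pics/t0.png

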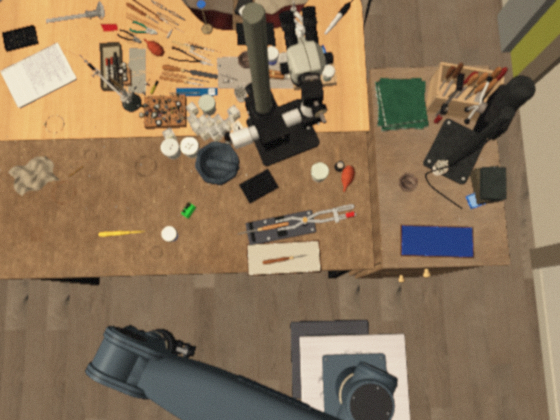

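View pics/s0.png

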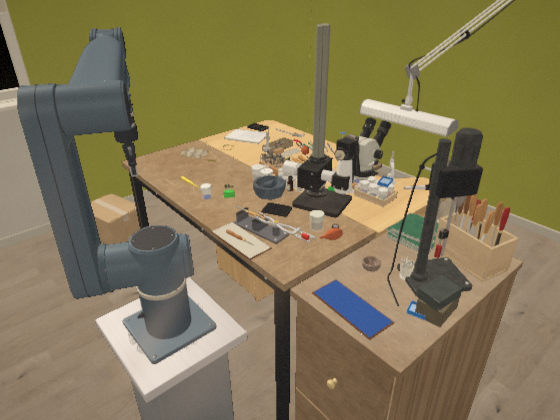

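Candidates for the scraper: the reddish-brown tool on the pale mat at top (285,260), the burnisher in the clamp at (283,227), and the yellow look-alike at (121,234). I choose (285,260). The clamp is at (300,222) with its red pad at (350,214), and the blue mat is at (437,241). Next is one close crop to check.

```bash
python3 - <<'E'
from h import *
a=cv2.imread('pics/t0.png');b=cv2.imread('pics/s0.png')
c1=cv2.resize(a[198:278,240:373],(798,480)[:2],interpolation=cv2.INTER_CUBIC)[:, :]
c2=cv2.resize(b[200:260,207:347],(798,342),interpolation=cv2.INTER_CUBIC)
o=np.vstack([cv2.resize(c1,(600,361)),cv2.resize(c2[:,:],(600,239))[:239]])
cv2.imwrite('pics/c1.png',o)
# blue mat corners & pale mat, both views
for n in('t0','s0'):
    d=load(n);im=d['image'];hsv=cv2.cvtColor(im,cv2.COLOR_RGB2HSV)
    def big(m,k=1):
        cs=sorted(cv2.findContours(m,cv2.RETR_EXTERNAL,cv2.CHAIN_APPROX_NONE)[0],key=cv2.contourArea)[-k:]
        return cs
    m=cv2.inRange(hsv,(108,150,60),(125,255,255));c=big(m)[0]
    q=cv2.boxPoints(cv2.minAreaRect(c));M=cv2.moments(c);ctr=(M['m10']/M['m00'],M['m01']/M['m00'])
    print(n,'blue',ctr,cv2.contourArea(c),[ray(d,*p,6)[:2].round() .tolist() for p in q],ray(d,*ctr,6).round(1))
    m=cv2.inRange(hsv,(12,10,130),(35,90,255))
    R0=(slice(236,280),slice(240,325)) if n=='t0' else (slice(215,260),slice(205,275))
    mm=np.zeros_like(m);mm[R0]=m[R0];c=cv2.convexHull(big(mm)[0]);M=cv2.moments(c);ctr=(M['m10']/M['m00'],M['m01']/M['m00'])
    q=cv2.boxPoints(cv2.minAreaRect(c))
    print('pale',ctr,cv2.contourArea(c),[ray(d,*p,6)[:2].round() .tolist() for p in q],ray(d,*ctr,6).round(1))
    # red pad
    m=cv2.inRange(hsv,(0,150,90),(8,255,255))|cv2.inRange(hsv,(172,150,90),(180,255,255))
    mm=np.zeros_like(m);R1=(slice(200,225),slice(335,365)) if n=='t0' else (slice(225,245),slice(295,318));mm[R1]=m[R1]
    for c in big(mm,2):
        M=cv2.moments(c)
        if M['m00']:
            ctr=(M['m10']/M['m00'],M['m01']/M['m00']);print('red',ctr,M['m00'],ray(d,*ctr,74).round(1))
    # black base
    # scraper handle
    m=cv2.inRange(hsv,(0,90,60),(16,255,220));mm=np.zeros_like(m);mm[R0]=m[R0]
    c=big(mm)[0];M=cv2.moments(c);ctr=(M['m10']/M['m00'],M['m01']/M['m00']);r=cv2.minAreaRect(c)
    print('handle',ctr,M['m00'],r,ray(d,*ctr,14).round(1))
E
```

```text
t0 blue (436.8185761433286, 240.88052805280526) 1767.5 [[395.0, -166.0], [480.0, -174.0], [468.0, -393.0], [382.0, -383.0]] [ 430.9 -279.7    6. ]
pale (283.18032046942, 257.87783043707213) 2215.5 [[437.0, 318.0], [443.0, 91.0], [346.0, 89.0], [340.0, 314.0]] [391.4 203.4   6. ]
red (349.59313725490193, 214.13235294117646) 34.0 [512.1  -1.5  74. ]
handle (308.68342151675483, 247.5427689594356) 378.0 ((294.0, 257.5), (43.0, 60.0), 90.0) [420.6 123.2  14. ]
s0 blue (353.374180371923, 308.0246157153606) 1550.5 [[383.0, -180.0], [482.0, -146.0], [466.0, -392.0], [380.0, -409.0]] [ 427.9 -292.4    6. ]
pale (241.0892660694641, 238.3866100895804) 1060.5 [[341.0, 311.0], [463.0, 386.0], [440.0, 95.0], [334.0, 46.0]] [394.6 199.    6. ]
red (304.98581560283685, 236.1205673758865) 23.5 [505.1 -11.8  74. ]
handle (228.71141552511415, 233.48066971080667) 547.5 ((239.14813232421875, 237.47755432128906), (81.64960479736328, 31.27005958557129), 36.38435363769531) [372.8 243.9  14. ]
```

View pics/c1.png

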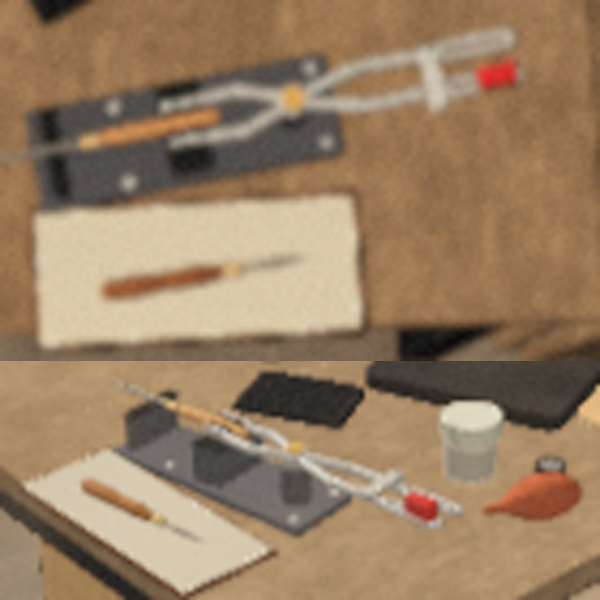

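The crop shows the reddish scraper on the pale mat with its handle end to the left (+Y) and blade to the right. The burnisher is in the jaws with its blade to the left, so the clamp's x is about world +Y. The red pad is on the near handle. Next I measure the metric poses.

```bash
cat > m.py <<'E'
from h import *
def blob(d,hsvlo,hsvhi,roi,z,hull=False):
    im=cv2.resize(d['image'],None,fx=4,fy=4,interpolation=cv2.INTER_CUBIC);hsv=cv2.cvtColor(im,cv2.COLOR_RGB2HSV)
    m=cv2.inRange(hsv,hsvlo,hsvhi)
    if hsvlo[0]<0: m=cv2.inRange(hsv,(0,)+hsvlo[1:],hsvhi)|cv2.inRange(hsv,(180+hsvlo[0],)+hsvlo[1:],(180,)+hsvhi[1:])
    k=np.zeros_like(m);u0,v0,u1,v1=[4*x for x in roi];k[v0:v1,u0:u1]=m[v0:v1,u0:u1]
    c=max(cv2.findContours(k,cv2.RETR_EXTERNAL,cv2.CHAIN_APPROX_NONE)[0],key=cv2.contourArea)
    p=np.array([ray(d,(u+.5)/4-.5,(v+.5)/4-.5,z)[:2] for u,v in c[:,0]],np.float32)
    if hull:p=cv2.convexHull(p)[:,0]
    q=cv2.boxPoints(cv2.minAreaRect(p));M=cv2.moments(p.reshape(-1,1,2))
    e=sorted([(np.linalg.norm(q[i]-q[(i+1)%4]),i) for i in range(2)])
    L=q[e[1][1]]-q[(e[1][1]+1)%4]
    return dict(c=(q.mean(0)).round(1),m=np.round([M['m10']/M['m00'],M['m01']/M['m00']],1),size=(round(float(e[1][0]),1),round(float(e[0][0]),1)),ang=round(float(np.degrees(np.arctan2(L[1],L[0])))%180,1))
E
python3 - <<'E'
from m import *
t=load('t0');s=load('s0')
P=lambda n,*a:print(n,blob(*a))
P('blue t',t,(108,140,50),(125,255,255),(395,220,480,262),6,True)
P('blue s',s,(108,140,50),(125,255,255),(305,275,395,340),6,True)
P('pale t',t,(12,10,140),(35,85,255),(240,232,325,280),6,True)
P('pale s',s,(12,10,120),(35,90,255),(205,215,275,262),6,True)
P('base t',t,(0,0,0),(180,70,110),(240,208,320,246),10,True)
P('scr t',t,(-8,90,40),(14,255,220),(255,248,293,270),14)
P('scr s',s,(-8,90,40),(14,255,220),(222,225,248,245),14)
P('burn t',t,(8,110,120),(22,255,255),(255,219,290,234),57)
P('burn s',s,(8,110,120),(22,255,255),(240,205,262,225),57)
P('red t',t,(-8,150,90),(8,255,255),(342,208,360,222),76)
P('red s',s,(-8,150,90),(8,255,255),(296,228,312,244),74)
P('screw t',t,(14,120,120),(28,255,255),(298,215,310,225),60)
P('screw s',s,(14,120,120),(28,255,255),(270,215,282,228),60)
E
```

```text
blue t {'c': array([ 430.8, -279.6], dtype=float32), 'm': array([ 430.9, -279.7]), 'size': (218.0, 87.9), 'ang': 86.5}
blue s {'c': array([ 429.2, -282.6], dtype=float32), 'm': array([ 429.3, -282.8]), 'size': (218.3, 88.8), 'ang': 86.6}
pale t {'c': array([392.1, 203. ], dtype=float32), 'm': array([392.1, 203.3]), 'size': (224.9, 97.4), 'ang': 91.4}
pale s {'c': array([406.8, 211.1], dtype=float32), 'm': array([400.3, 212.3]), 'size': (249.1, 131.7), 'ang': 90.9}
base t {'c': array([487.9, 209.3], dtype=float32), 'm': array([486.7, 211.6]), 'size': (212.6, 73.5), 'ang': 100.9}
scr t {'c': array([385. , 227.4], dtype=float32), 'm': array([384.7, 228.9]), 'size': (82.9, 13.3), 'ang': 98.2}
scr s {'c': array([383.5, 227.3], dtype=float32), 'm': array([382.9, 228.1]), 'size': (83.8, 16.7), 'ang': 99.0}
burn t {'c': array([485. , 231.1], dtype=float32), 'm': array([485.3, 229.7]), 'size': (94.6, 14.0), 'ang': 100.9}
burn s {'c': array([482.2, 232.6], dtype=float32), 'm': array([483.5, 238.4]), 'size': (71.9, 26.4), 'ang': 102.0}
red t {'c': array([511.8,  -2.6], dtype=float32), 'm': array([512. ,  -1.9]), 'size': (26.8, 18.4), 'ang': 101.0}
red s {'c': array([505.3, -11.4], dtype=float32), 'm': array([504.8, -11.5]), 'size': (34.9, 22.8), 'ang': 91.7}
screw t {'c': array([502.6, 134.7], dtype=float32), 'm': array([502.6, 134.8]), 'size': (13.2, 10.7), 'ang': 178.0}
screw s {'c': array([507.3, 139.6], dtype=float32), 'm': array([506.9, 139.9]), 'size': (18.0, 11.2), 'ang': 31.9}
```

```bash
python3 - <<'E'
from m import *
t=load('t0');s=load('s0')
for n,d,roi in(('t',t,(324,198,360,224)),):
    im=cv2.resize(d['image'],None,fx=4,fy=4,interpolation=cv2.INTER_CUBIC)
    hsv=cv2.cvtColor(im,cv2.COLOR_RGB2HSV)
    # column scans: loops are low-saturation; print segments of non-table
    for u in (330,338,342,346,349,352):
        col=hsv[4*198:4*224,4*u:4*u+4,:].mean(1)
        met=(col[:,1]<75)|((col[:,1]>150)&((col[:,0]<9)|(col[:,0]>170)))
        idx=np.where(met)[0]
        segs=np.split(idx,np.where(np.diff(idx)>1)[0]+1) if len(idx) else []
        print(u,[ (ray(d,u,198+(g.mean()+.5)/4-.5,60)[:2].round(1).tolist(),len(g)) for g in segs if len(g)>3])
# predicted overlay for angle 100.5
o=np.array([502.4,135.2]);a=np.radians(100.4);U=np.array([np.cos(a),np.sin(a)]);V=np.array([-U[1],U[0]])
W=lambda x,y,z:[*(o+x*U+y*V),z]
for n in('t0','s0'):
    d=load(n);b=d['image'][:,:,::-1];r=(240,198,373,278) if n=='t0' else (207,200,347,262)
    c=cv2.resize(b[r[1]:r[3],r[0]:r[2]],None,fx=5,fy=5,interpolation=cv2.INTER_CUBIC).copy()
    for p in [(-32,37,10),(-32,-37,10),(182,37,10),(182,-37,10),(0,0,60),(75,0,63),(171,0,50),(-130,0,56),(-138,14,76),(-159,-14,59),(-95,0,71)]:
        q=(proj(d,W(*p))-r[:2]+.5)*5;cv2.circle(c,(int(q[0]),int(q[1])),3,(0,255,0),-1)
    if n=='t0':A=c
    else: B=c
w=min(A.shape[1],B.shape[1]);cv2.imwrite('pics/ov.png',cv2.resize(np.vstack([A[:,:w],B[:,:w]]),None,fx=.82,fy=.82))
E
```

```text
330 [([527.9, 56.0], 13), ([501.5, 57.2], 13)]
338 [([532.3, 31.3], 20), ([504.3, 32.6], 30)]
342 [([534.2, 18.9], 20), ([507.8, 20.2], 20)]
346 [([536.6, 6.5], 21), ([515.2, 7.6], 16)]
349 [([538.3, -2.8], 20), ([514.2, -1.6], 24)]
352 [([539.6, -12.1], 18), ([515.9, -10.8], 25)]
```

View pics/ov.png

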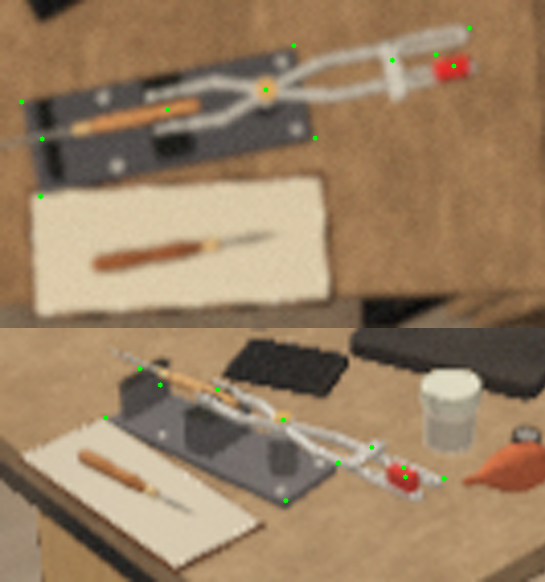

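```bash
cat > plan.py <<'E'
from h import *
o=np.array([502.4,135.2]);a=np.radians(100.4);U=np.array([np.cos(a),np.sin(a)]);V=np.array([-U[1],U[0]])
W=lambda x,y,z:np.array([*(o+x*U+y*V),z])
def cl(p): d=np.array(p[:2])-o; return (d@U).round(1),(d@V).round(1)
def plan(segs,start=None):
    """segs: (xyz,yaw_deg,rows,grip); prints rows. start=(xyz,yaw) or measured"""
    if start is None:
        s=robot.observe();M=R.from_rotvec(s['orientation']).as_matrix();p=s['tcp_pos'];y=np.degrees(np.arctan2(M[1,1],M[0,1]))
        print('at',p.round(1),'yaw',y.round(1),'tilt',M[:2,2].round(3),'clamp',cl(p),'F',s['force'].round(1),'open',round(s['opening'],1),round(s['gripper_force'],1),'t',round(s['t'],2),'q6',s['joint_positions'][5].round(2))
    else:p,y=start
    for q,yt,n,g in segs:
        q=np.array(q,float);yt=float(yt)
        while yt-y>180:yt-=360
        while yt-y<-180:yt+=360
        rows=[]
        for i in range(n):
            th=np.radians(y+(yt-y)*i/n);d=(q-p)/n/10
            rows.append([g,round(-np.sin(th)*d[0]+np.cos(th)*d[1],2),round(np.cos(th)*d[0]+np.sin(th)*d[1],2),round(-d[2],2),0,0,round(-(yt-y)/n,1)])
        print(q.round(1),yt);
        for k in range(0,n,8):print(json.dumps(rows[k:k+8]).replace(' ',''))
        p,y=q,yt
E
python3 - <<'E'
from plan import *
plan([(W(-138,18,110),10.4,16,1)])
E
```

```text
at [162.8 498.5 230.2] yaw 71.9 tilt [-0.001 -0.002] clamp (np.float64(418.7), np.float64(268.4)) F [-0.4  0.4 -0.2] open 85.6 0.0 t 0.1 q6 1.44
[509.6  -3.8 110. ] 10.4
[[1,-3.04,-2.31,0.75,0,0,3.8],[1,-3.18,-2.1,0.75,0,0,3.8],[1,-3.32,-1.88,0.75,0,0,3.8],[1,-3.44,-1.66,0.75,0,0,3.8],[1,-3.54,-1.42,0.75,0,0,3.8],[1,-3.63,-1.18,0.75,0,0,3.8],[1,-3.7,-0.94,0.75,0,0,3.8],[1,-3.75,-0.69,0.75,0,0,3.8]]
[[1,-3.79,-0.43,0.75,0,0,3.8],[1,-3.81,-0.18,0.75,0,0,3.8],[1,-3.81,0.08,0.75,0,0,3.8],[1,-3.8,0.33,0.75,0,0,3.8],[1,-3.77,0.59,0.75,0,0,3.8],[1,-3.72,0.84,0.75,0,0,3.8],[1,-3.66,1.09,0.75,0,0,3.8],[1,-3.58,1.33,0.75,0,0,3.8]]
```

Call:
play_rows(
  increments=[
    [1, -3.04, -2.31, 0.75, 0, 0, 3.8],
    [1, -3.18, -2.1, 0.75, 0, 0, 3.8],
    [1, -3.32, -1.88, 0.75, 0, 0, 3.8],
    [1, -3.44, -1.66, 0.75, 0, 0, 3.8],
    [1, -3.54, -1.42, 0.75, 0, 0, 3.8],
    [1, -3.63, -1.18, 0.75, 0, 0, 3.8],
    [1, -3.7, -0.94, 0.75, 0, 0, 3.8],
    [1, -3.75, -0.69, 0.75, 0, 0, 3.8],
  ],
)

```text
t: 1.1
tcp_pos: [337.5, 247.1, 170.6]
orientation: [-1.293, -2.863, 0.001]
force: [0.0, 0.3, 0.3]
opening: 0.6
gripper_force: 0.0
```

Call:
play_rows(
  increments=[
    [1, -3.79, -0.43, 0.75, 0, 0, 3.8],
    [1, -3.81, -0.18, 0.75, 0, 0, 3.8],
    [1, -3.81, 0.08, 0.75, 0, 0, 3.8],
    [1, -3.8, 0.33, 0.75, 0, 0, 3.8],
    [1, -3.77, 0.59, 0.75, 0, 0, 3.8],
    [1, -3.72, 0.84, 0.75, 0, 0, 3.8],
    [1, -3.66, 1.09, 0.75, 0, 0, 3.8],
    [1, -3.58, 1.33, 0.75, 0, 0, 3.8],
  ],
)

```text
t: 2.1
tcp_pos: [513.1, -2.3, 110.4]
orientation: [-1.998, -2.423, 0.001]
force: [0.7, -0.1, -0.5]
opening: -0.1
gripper_force: 0.0
```

```bash
python3 - <<'E'
from plan import *
plan([(W(-138,18,90),10.4,3,1),(W(-138,18,67),10.4,5,1)])
E
```

```text
at [513.1  -2.3 110.4] yaw 11.0 tilt [-0.001  0.   ] clamp (np.float64(-137.1), np.float64(14.3)) F [ 0.7 -0.1 -0.5] open -0.1 0.0 t 2.1 q6 1.24
[509.6  -3.8  90. ] 10.4
[[1,-0.03,-0.13,0.68,0,0,0.2],[1,-0.03,-0.12,0.68,0,0,0.2],[1,-0.03,-0.12,0.68,0,0,0.2]]
[509.6  -3.8  67. ] 10.4
[[1,0.0,0.0,0.46,0,0,-0.0],[1,0.0,0.0,0.46,0,0,-0.0],[1,0.0,0.0,0.46,0,0,-0.0],[1,0.0,0.0,0.46,0,0,-0.0],[1,0.0,0.0,0.46,0,0,-0.0]]
```

Call:
play_rows(
  increments=[
    [1, -0.03, -0.13, 0.68, 0, 0, 0.2],
    [1, -0.03, -0.12, 0.68, 0, 0, 0.2],
    [1, -0.03, -0.12, 0.68, 0, 0, 0.2],
    [1, 0, 0, 0.46, 0, 0, 0],
    [1, 0, 0, 0.46, 0, 0, 0],
    [1, 0, 0, 0.46, 0, 0, 0],
    [1, 0, 0, 0.46, 0, 0, 0],
    [1, 0, 0, 0.46, 0, 0, 0],
  ],
)

```text
t: 3.1
tcp_pos: [510.6, -3.1, 69.2]
orientation: [2.007, 2.414, 0.002]
force: [-0.3, -0.8, 6.6]
opening: -0.1
gripper_force: 3.6
```

Call:
play_rows(
  increments=[
    [1, 0, 0, 0.2, 0, 0, 0],
    [1, 0, 0, 0.1, 0, 0, 0],
    [1, 0, 0, 0, 0, 0, 0],
    [1, 0, 0, 0, 0, 0, 0],
  ],
)

```text
t: 3.6
tcp_pos: [511.3, -3.1, 66.4]
orientation: [2.007, 2.413, 0.003]
force: [0.8, -0.6, 4.6]
opening: 0.2
gripper_force: 3.1
```

```bash
python3 - <<'E'
from plan import *
plan([(W(-138,18,110),10.4,3,1),(W(40,18,180),10.4,4,0),(W(115,0,130),10.4,3,0)])
E
```

```text
at [511.3  -3.1  66.4] yaw 10.5 tilt [ 0.004 -0.001] clamp (np.float64(-137.7), np.float64(16.3)) F [ 0.8 -0.6  4.6] open 0.2 3.1 t 3.6 q6 1.25
[509.6  -3.8 110. ] 10.4
[[1,-0.01,-0.06,-1.45,0,0,0.0],[1,-0.01,-0.06,-1.45,0,0,0.0],[1,-0.01,-0.06,-1.45,0,0,0.0]]
[477.5 171.3 180. ] 10.4
[[0,4.45,-0.0,-1.75,0,0,-0.0],[0,4.45,-0.0,-1.75,0,0,-0.0],[0,4.45,-0.0,-1.75,0,0,-0.0],[0,4.45,-0.0,-1.75,0,0,-0.0]]
[481.6 248.3 130. ] 10.4
[[0,2.5,0.6,1.67,0,0,-0.0],[0,2.5,0.6,1.67,0,0,-0.0],[0,2.5,0.6,1.67,0,0,-0.0]]
```

Call:
play_rows(
  increments=[
    [1, 0, 0, -1.45, 0, 0, 0],
    [1, 0, 0, -1.45, 0, 0, 0],
    [1, 0, 0, -1.45, 0, 0, 0],
    [0, 4.45, 0, -1.75, 0, 0, 0],
    [0, 4.45, 0, -1.75, 0, 0, 0],
    [0, 4.45, 0, -1.75, 0, 0, 0],
    [0, 4.45, 0, -1.75, 0, 0, 0],
  ],
)

```text
t: 4.47
tcp_pos: [476.4, 173.4, 179.6]
orientation: [2.009, 2.415, -0.0]
force: [1.1, -0.1, -1.1]
opening: 72.1
gripper_force: 0.0
```

```bash
python3 - <<'E'
from m import *
snap('top','t1');snap('scene','s1')
a=cv2.imread('pics/t1.png')[195:278,240:373];b=cv2.imread('pics/s1.png')[190:262,200:347]
A=cv2.resize(a,(600,374),interpolation=cv2.INTER_CUBIC);B=cv2.resize(b,(450,220),interpolation=cv2.INTER_CUBIC)
o=np.zeros((594,600,3),np.uint8);o[:374]=A;o[374:,:450]=B;cv2.imwrite('pics/c2.png',o)
E
```

```text
(no output)
```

View pics/c2.png

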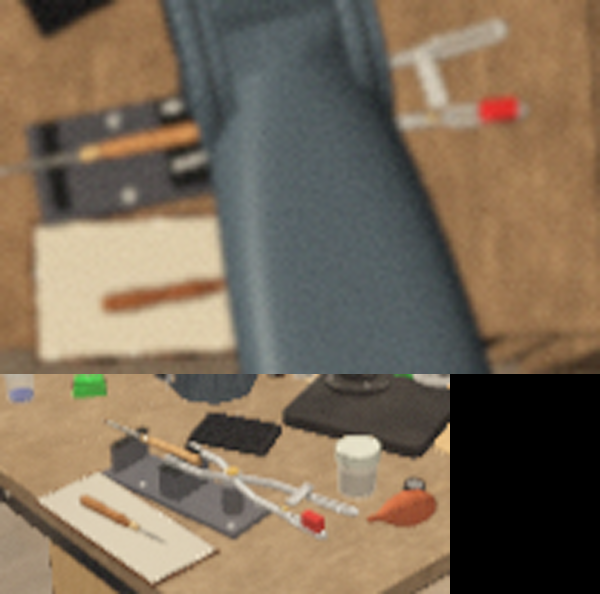

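The clamp is open: the handle loops are spread (red pad at crop (498,110), other loop at (480,40)), and the burnisher still lies on the rests.

```bash
python3 - <<'E'
from plan import *
plan([(W(115,0,100),10.4,3,0),(W(115,0,51),10.4,3,0)])
d=load('t1');p=ray(d,240+88/4.51-.5,195+153/4.51-.5,60);print('ferrule',cl(p))
E
```

```text
at [477.1 176.  181.6] yaw 10.8 tilt [0.004 0.003] clamp (np.float64(44.7), np.float64(17.5)) F [ 0.6 -0.2 -0.1] open 84.3 0.0 t 4.58 q6 1.6
[481.6 248.3 100. ] 10.4
[[0,2.34,0.6,2.72,0,0,0.1],[0,2.34,0.6,2.72,0,0,0.1],[0,2.34,0.59,2.72,0,0,0.1]]
[481.6 248.3  51. ] 10.4
[[0,0.0,0.0,1.63,0,0,-0.0],[0,0.0,0.0,1.63,0,0,-0.0],[0,0.0,0.0,1.63,0,0,-0.0]]
ferrule (np.float64(141.3), np.float64(-1.4))
```

Call:
play_rows(
  increments=[
    [0, 2.34, 0.6, 2.72, 0, 0, 0.1],
    [0, 2.34, 0.6, 2.72, 0, 0, 0.1],
    [0, 2.34, 0.6, 2.72, 0, 0, 0.1],
    [0, 0, 0, 1.63, 0, 0, 0],
    [0, 0, 0, 1.63, 0, 0, 0],
    [0, 0, 0, 1.63, 0, 0, 0],
    [0, 0, 0, 0, 0, 0, 0],
  ],
)

```text
t: 5.45
tcp_pos: [481.0, 243.4, 46.3]
orientation: [-2.015, -2.408, 0.004]
force: [-0.1, -0.4, 0.5]
opening: 85.5
gripper_force: 0.0
```

Call:
play_rows(
  increments=[
    [1, 0, 0, 0, 0, 0, 0],
    [1, 0, 0, 0, 0, 0, 0],
    [1, 0, 0, 0, 0, 0, 0],
    [1, 0, 0, 0, 0, 0, 0],
    [1, 0, 0, 0, 0, 0, 0],
    [1, 0, 0, 0, 0, 0, 0],
  ],
  force=35,
)

```text
t: 6.2
tcp_pos: [482.5, 244.7, 48.4]
orientation: [2.015, 2.41, 0.001]
force: [0.6, -0.1, 3.2]
opening: 9.8
gripper_force: 36.1
```

```bash
python3 - <<'E'
from plan import *
# blue mat: long axis 86.5 deg; burnisher dir (tool from handle end to blade) = tool yaw+90 ; grip 16 from mid to handle (-Y side)
m=np.array([430.,-281.]);b=np.radians(86.5)
g=m-17*np.array([np.cos(b),np.sin(b)])
plan([(W(115,0,110),10.4,3,1),([440,0,140],3,8,1),([*g,100],-3.5,8,1),([*g,20],-3.5,5,1)])
E
```

```text
at [482.5 244.7  48.4] yaw 10.2 tilt [0.001 0.   ] clamp (np.float64(111.3), np.float64(-0.2)) F [ 0.6 -0.1  3.2] open 9.8 36.1 t 6.2 q6 1.74
[481.6 248.3 110. ] 10.4
[[1,0.12,-0.01,-2.05,0,0,-0.1],[1,0.12,-0.01,-2.05,0,0,-0.1],[1,0.12,-0.01,-2.05,0,0,-0.1]]
[440.   0. 140.] 3.0
[[1,-2.96,-1.07,-0.38,0,0,0.9],[1,-2.98,-1.02,-0.38,0,0,0.9],[1,-2.99,-0.98,-0.38,0,0,0.9],[1,-3.01,-0.93,-0.38,0,0,0.9],[1,-3.02,-0.88,-0.38,0,0,0.9],[1,-3.04,-0.83,-0.38,0,0,0.9],[1,-3.05,-0.78,-0.38,0,0,0.9],[1,-3.06,-0.73,-0.38,0,0,0.9]]
[ 429. -298.  100.] -3.5
[[1,-3.71,-0.33,0.5,0,0,0.8],[1,-3.72,-0.28,0.5,0,0,0.8],[1,-3.72,-0.23,0.5,0,0,0.8],[1,-3.72,-0.17,0.5,0,0,0.8],[1,-3.73,-0.12,0.5,0,0,0.8],[1,-3.73,-0.07,0.5,0,0,0.8],[1,-3.73,-0.02,0.5,0,0,0.8],[1,-3.73,0.04,0.5,0,0,0.8]]
[ 429. -298.   20.] -3.5
[[1,0.0,0.0,1.6,0,0,-0.0],[1,0.0,0.0,1.6,0,0,-0.0],[1,0.0,0.0,1.6,0,0,-0.0],[1,0.0,0.0,1.6,0,0,-0.0],[1,0.0,0.0,1.6,0,0,-0.0]]
```

Call:
play_rows(
  increments=[
    [1, 0.1, 0, -2.05, 0, 0, 0],
    [1, 0.1, 0, -2.05, 0, 0, 0],
    [1, 0.1, 0, -2.05, 0, 0, 0],
  ],
)

```text
t: 6.58
tcp_pos: [481.1, 247.4, 109.4]
orientation: [-2.015, -2.41, 0.002]
force: [0.7, -0.1, -0.7]
opening: 9.8
gripper_force: 35.8
```

Call:
play_rows(
  increments=[
    [1, -2.96, -1.07, -0.38, 0, 0, 0.9],
    [1, -2.98, -1.02, -0.38, 0, 0, 0.9],
    [1, -2.99, -0.98, -0.38, 0, 0, 0.9],
    [1, -3.01, -0.93, -0.38, 0, 0, 0.9],
    [1, -3.02, -0.88, -0.38, 0, 0, 0.9],
    [1, -3.04, -0.83, -0.38, 0, 0, 0.9],
    [1, -3.05, -0.78, -0.38, 0, 0, 0.9],
    [1, -3.06, -0.73, -0.38, 0, 0, 0.9],
  ],
)

```text
t: 7.58
tcp_pos: [438.9, -1.7, 139.6]
orientation: [-2.162, -2.278, 0.001]
force: [0.3, -0.1, -0.1]
opening: 9.6
gripper_force: 35.8
```

Call:
play_rows(
  increments=[
    [1, -3.71, -0.33, 0.5, 0, 0, 0.8],
    [1, -3.72, -0.28, 0.5, 0, 0, 0.8],
    [1, -3.72, -0.23, 0.5, 0, 0, 0.8],
    [1, -3.72, -0.17, 0.5, 0, 0, 0.8],
    [1, -3.73, -0.12, 0.5, 0, 0, 0.8],
    [1, -3.73, -0.07, 0.5, 0, 0, 0.8],
    [1, -3.73, -0.02, 0.5, 0, 0, 0.8],
    [1, -3.73, 0.04, 0.5, 0, 0, 0.8],
  ],
)

```text
t: 8.57
tcp_pos: [428.3, -299.9, 99.1]
orientation: [-2.286, -2.154, -0.0]
force: [1.0, 0.1, 0.1]
opening: 10.0
gripper_force: 35.8
```

```bash
python3 - <<'E'
from plan import *
m=np.array([430.,-281.]);b=np.radians(86.5)
g=m-20*np.array([np.cos(b),np.sin(b)])
plan([([*g,30],-3.5,4,1),([*g,12],-3.5,3,1)])
E
```

```text
at [ 428.3 -299.9   99.1] yaw -3.4 tilt [-0.001  0.001] clamp (np.float64(-414.6), np.float64(151.4)) F [1.  0.1 0.1] open 10.0 35.8 t 8.57 q6 0.89
[ 428.8 -301.    30. ] -3.5
[[1,-0.03,0.01,1.73,0,0,0.0],[1,-0.03,0.01,1.73,0,0,0.0],[1,-0.03,0.01,1.73,0,0,0.0],[1,-0.03,0.01,1.73,0,0,0.0]]
[ 428.8 -301.    12. ] -3.5
[[1,0.0,0.0,0.6,0,0,-0.0],[1,0.0,0.0,0.6,0,0,-0.0],[1,0.0,0.0,0.6,0,0,-0.0]]
```

Call:
play_rows(
  increments=[
    [1, 0, 0, 1.73, 0, 0, 0],
    [1, 0, 0, 1.73, 0, 0, 0],
    [1, 0, 0, 1.73, 0, 0, 0],
    [1, 0, 0, 1.73, 0, 0, 0],
    [1, 0, 0, 0.6, 0, 0, 0],
    [1, 0, 0, 0.6, 0, 0, 0],
    [1, 0, 0, 0.5, 0, 0, 0],
    [1, 0, 0, 0, 0, 0, 0],
  ],
)

```text
t: 9.57
tcp_pos: [428.7, -298.9, 13.6]
orientation: [-2.286, -2.155, -0.0]
force: [-0.4, 0.5, 0.1]
opening: 9.5
gripper_force: 35.8
```

Call:
play_rows(
  increments=[
    [1, 0, 0, 0.3, 0, 0, 0],
    [1, 0, 0, 0.2, 0, 0, 0],
    [1, 0, 0, 0, 0, 0, 0],
  ],
)

```text
t: 9.95
tcp_pos: [428.7, -298.9, 8.5]
orientation: [-2.286, -2.155, 0.0]
force: [-0.0, 0.0, -0.0]
opening: 9.7
gripper_force: 35.8
```

Call:
play_rows(
  increments=[
    [1, 0, 0, 0.2, 0, 0, 0],
    [1, 0, 0, 0.1, 0, 0, 0],
    [1, 0, 0, 0, 0, 0, 0],
  ],
)

```text
t: 10.32
tcp_pos: [428.9, -299.1, 6.4]
orientation: [2.286, 2.154, -0.0]
force: [-2.8, 0.9, 4.7]
opening: 9.3
gripper_force: 38.7
```

Call:
play_rows(
  increments=[
    [0.7, 0, 0, 0, 0, 0, 0],
    [0.6, 0, 0, 0, 0, 0, 0],
    [0.3, 0, 0, 0, 0, 0, 0],
    [0, 0, 0, -2, 0, 0, 0],
    [0, 0, 0, -3, 0, 0, 0],
    [0, 0, 0, -4, 0, 0, 0],
    [0, 0, 0, -3, 0, 0, 0],
  ],
)

```text
t: 11.2
tcp_pos: [428.9, -299.1, 127.0]
orientation: [2.286, 2.154, 0.0]
force: [0.6, -0.0, 0.1]
opening: 85.5
gripper_force: 0.0
```

```bash
python3 - <<'E'
from plan import *
plan([([386.7,212.6,90],8.5,12,0)])
E
```

```text
at [ 428.9 -299.1  127. ] yaw -3.4 tilt [ 0.001 -0.001] clamp (np.float64(-413.9), np.float64(150.7)) F [ 0.6 -0.   0.1] open 85.5 0.0 t 11.2 q6 0.89
[386.7 212.6  90. ] 8.5
[[0,4.24,-0.6,0.31,0,0,-1.0],[0,4.25,-0.53,0.31,0,0,-1.0],[0,4.25,-0.46,0.31,0,0,-1.0],[0,4.26,-0.38,0.31,0,0,-1.0],[0,4.27,-0.31,0.31,0,0,-1.0],[0,4.27,-0.24,0.31,0,0,-1.0],[0,4.28,-0.16,0.31,0,0,-1.0],[0,4.28,-0.09,0.31,0,0,-1.0]]
[[0,4.28,-0.01,0.31,0,0,-1.0],[0,4.28,0.06,0.31,0,0,-1.0],[0,4.28,0.13,0.31,0,0,-1.0],[0,4.27,0.21,0.31,0,0,-1.0]]
```

Call:
play_rows(
  increments=[
    [0, 4.24, -0.6, 0.3, 0, 0, -1],
    [0, 4.25, -0.53, 0.3, 0, 0, -1],
    [0, 4.25, -0.46, 0.3, 0, 0, -1],
    [0, 4.26, -0.38, 0.3, 0, 0, -1],
    [0, 4.27, -0.31, 0.3, 0, 0, -1],
    [0, 4.27, -0.24, 0.3, 0, 0, -1],
    [0, 4.28, -0.16, 0.3, 0, 0, -1],
    [0, 4.28, -0.09, 0.3, 0, 0, -1],
  ],
)

```text
t: 12.2
tcp_pos: [400.0, 43.6, 101.3]
orientation: [2.13, 2.309, 0.0]
force: [0.0, -0.2, -0.2]
opening: 85.5
gripper_force: 0.0
```

```bash
python3 - <<'E'
from m import *
from plan import plan
t=snap('top','t2');snap('scene','s2')
a=cv2.imread('pics/t2.png')[205:275,240:490];b=cv2.imread('pics/s2.png')[200:345,200:400]
A=cv2.resize(a,(750,210),interpolation=cv2.INTER_CUBIC);B=cv2.resize(b,(520,377),interpolation=cv2.INTER_CUBIC)
o=np.zeros((590,750,3),np.uint8);o[:210]=A;o[210:587,:520]=B;cv2.imwrite('pics/c3.png',o)
print(blob(t,(-8,90,40),(14,255,220),(255,248,293,270),14))
plan([([386.7,212.6,90],8.5,4,0),([386.7,212.6,9],8.5,5,0)])
E
```

```text
{'c': array([385.3, 227.5], dtype=float32), 'm': array([384.7, 228.8]), 'size': (83.3, 13.8), 'ang': 98.4}
at [399.1  45.5 100.9] yaw 4.9 tilt [-0.002  0.002] clamp (np.float64(-69.6), np.float64(117.8)) F [ 0.1 -0.5 -0.1] open 85.5 0.0 t 12.3 q6 1.43
[386.7 212.6  90. ] 8.5
[[0,4.19,0.05,0.27,0,0,-0.9],[0,4.19,0.12,0.27,0,0,-0.9],[0,4.19,0.18,0.27,0,0,-0.9],[0,4.18,0.25,0.27,0,0,-0.9]]
[386.7 212.6   9. ] 8.5
[[0,0.0,0.0,1.62,0,0,-0.0],[0,0.0,0.0,1.62,0,0,-0.0],[0,0.0,0.0,1.62,0,0,-0.0],[0,0.0,0.0,1.62,0,0,-0.0],[0,0.0,0.0,1.62,0,0,-0.0]]
```

View pics/c3.png

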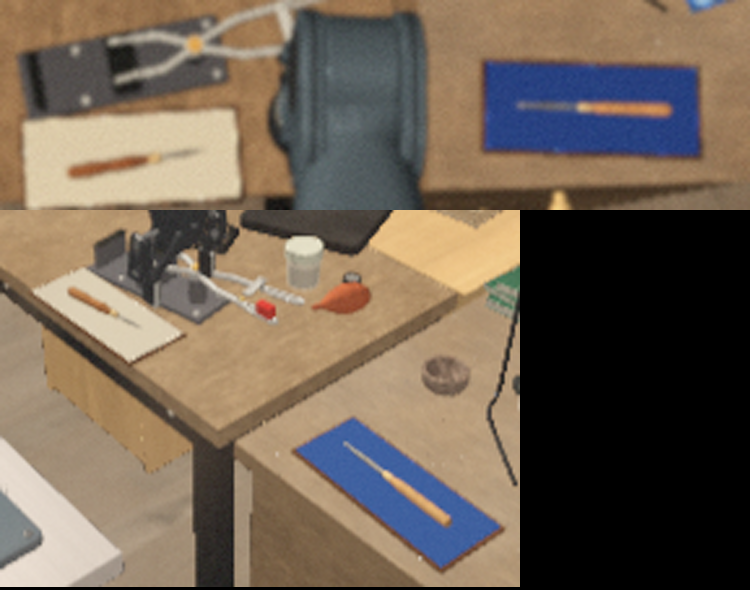

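The picture shows the burnisher flat on the blue mat (crop (595,108)), the clamp empty with open jaws, and the scraper unchanged at crop (115,163).

Call:
play_rows(
  increments=[
    [0.5, 4.19, 0.05, 0.27, 0, 0, -0.9],
    [0.5, 4.19, 0.12, 0.27, 0, 0, -0.9],
    [0.5, 4.19, 0.18, 0.27, 0, 0, -0.9],
    [0.5, 4.18, 0.25, 0.27, 0, 0, -0.9],
    [0.5, 0, 0, 0, 0, 0, 0],
    [0.5, 0, 0, 1.6, 0, 0, 0],
    [0.5, 0, 0, 1.6, 0, 0, 0],
  ],
)

```text
t: 13.18
tcp_pos: [389.0, 208.3, 57.5]
orientation: [2.059, 2.373, -0.001]
force: [0.1, 0.7, -0.6]
opening: 42.9
gripper_force: 0.0
```

```bash
python3 - <<'E'
from plan import *
plan([([386.7,212.6,9],8.5,4,.5)])
E
```

```text
at [389.  208.3  57.5] yaw 8.1 tilt [-0.    -0.001] clamp (np.float64(92.3), np.float64(98.3)) F [ 0.1  0.7 -0.6] open 42.9 0.0 t 13.18 q6 1.77
[386.7 212.6   9. ] 8.5
[[0.5,0.12,-0.04,1.21,0,0,-0.1],[0.5,0.12,-0.04,1.21,0,0,-0.1],[0.5,0.12,-0.04,1.21,0,0,-0.1],[0.5,0.12,-0.04,1.21,0,0,-0.1]]
```

Call:
play_rows(
  increments=[
    [0.5, 0.1, -0.04, 1.2, 0, 0, -0.1],
    [0.5, 0.1, -0.04, 1.2, 0, 0, -0.1],
    [0.5, 0.1, -0.04, 1.2, 0, 0, -0.1],
    [0.5, 0.1, -0.04, 1.1, 0, 0, -0.1],
    [1, 0, 0, 0, 0, 0, 0],
    [1, 0, 0, 0, 0, 0, 0],
    [1, 0, 0, 0, 0, 0, 0],
    [1, 0, 0, 0, 0, 0, 0],
  ],
)

```text
t: 14.18
tcp_pos: [387.2, 213.4, 12.2]
orientation: [2.048, 2.382, 0.001]
force: [-0.2, 0.0, -0.3]
opening: 11.4
gripper_force: 38.4
```

```bash
python3 - <<'E'
from plan import *
s=robot.observe();p=s['tcp_pos']
c=np.array([385.,227.5]);d=np.array([np.cos(np.radians(98.4)),np.sin(np.radians(98.4))])
e=c+41.8*d;y=74-(e-p[:2])@d;print('grip at scraper y',y)
X=130-y;print('place clamp x',X)
plan([([*p[:2],130],8.4,4,1),(W(X,0,130),99,9,1),(W(X,0,130),190.4,9,1)])
E
```

```text
grip at scraper y 17.929543864502158
place clamp x 112.07045613549784
at [387.2 213.4  12.2] yaw 8.6 tilt [0.001 0.   ] clamp (np.float64(97.7), np.float64(99.2)) F [-0.2  0.  -0.3] open 11.4 38.4 t 14.18 q6 1.77
[387.2 213.4 130. ] 8.4
[[1,0.0,0.0,-2.94,0,0,0.1],[1,0.0,0.0,-2.94,0,0,0.1],[1,0.0,0.0,-2.94,0,0,0.1],[1,0.0,0.0,-2.94,0,0,0.1]]
[482.2 245.4 130. ] 99.0
[[1,0.2,1.1,-0.0,0,0,-10.1],[1,0.0,1.11,-0.0,0,0,-10.1],[1,-0.19,1.1,-0.0,0,0,-10.1],[1,-0.38,1.05,-0.0,0,0,-10.1],[1,-0.56,0.96,-0.0,0,0,-10.1],[1,-0.72,0.85,-0.0,0,0,-10.1],[1,-0.86,0.71,-0.0,0,0,-10.1],[1,-0.97,0.55,-0.0,0,0,-10.1]]
[[1,-1.05,0.38,-0.0,0,0,-10.1]]
[482.2 245.4 130. ] 190.4
[[1,-0.0,0.0,-0.0,0,0,-10.2],[1,-0.0,0.0,-0.0,0,0,-10.2],[1,-0.0,0.0,-0.0,0,0,-10.2],[1,-0.0,0.0,-0.0,0,0,-10.2],[1,-0.0,0.0,-0.0,0,0,-10.2],[1,-0.0,0.0,-0.0,0,0,-10.2],[1,-0.0,0.0,-0.0,0,0,-10.2],[1,-0.0,0.0,-0.0,0,0,-10.2]]
[[1,0.0,-0.0,-0.0,0,0,-10.2]]
```

Call:
play_rows(
  increments=[
    [1, 0, 0, -2.94, 0, 0, 0],
    [1, 0, 0, -2.94, 0, 0, 0],
    [1, 0, 0, -2.94, 0, 0, 0],
    [1, 0, 0, -2.94, 0, 0, 0],
  ],
)

```text
t: 14.68
tcp_pos: [386.9, 213.3, 130.6]
orientation: [2.048, 2.382, 0.001]
force: [1.0, -0.1, -0.1]
opening: 11.3
gripper_force: 38.4
```

Call:
play_rows(
  increments=[
    [1, 0.2, 1.1, 0, 0, 0, -10.1],
    [1, 0, 1.11, 0, 0, 0, -10.1],
    [1, -0.19, 1.1, 0, 0, 0, -10.1],
    [1, -0.38, 1.05, 0, 0, 0, -10.1],
    [1, -0.56, 0.96, 0, 0, 0, -10.1],
    [1, -0.72, 0.85, 0, 0, 0, -10.1],
    [1, -0.86, 0.71, 0, 0, 0, -10.1],
    [1, -0.97, 0.55, 0, 0, 0, -10.1],
  ],
)

```text
t: 15.68
tcp_pos: [471.6, 242.2, 129.5]
orientation: [0.007, 3.141, 0.0]
force: [0.1, 0.6, 0.5]
opening: 11.7
gripper_force: 38.4
```

Call:
play_rows(
  increments=[
    [1, -1.05, 0.38, 0, 0, 0, -10.1],
    [1, 0, 0, 0, 0, 0, -10.2],
    [1, 0, 0, 0, 0, 0, -10.2],
    [1, 0, 0, 0, 0, 0, -10.2],
    [1, 0, 0, 0, 0, 0, -10.2],
    [1, 0, 0, 0, 0, 0, -10.2],
    [1, 0, 0, 0, 0, 0, -10.2],
    [1, 0, 0, 0, 0, 0, -10.2],
  ],
)

```text
t: 16.68
tcp_pos: [481.8, 245.8, 129.5]
orientation: [-2.045, 2.385, -0.0]
force: [0.5, -0.2, -0.2]
opening: 11.7
gripper_force: 38.4
```

Call:
play_rows(
  increments=[
    [1, 0, 0, 0, 0, 0, -10.2],
    [1, 0, 0, 0, 0, 0, -10],
    [1, 0, 0, 0, 0, 0, 0],
  ],
)

```text
t: 17.05
tcp_pos: [481.8, 245.8, 129.5]
orientation: [-2.424, 1.998, -0.0]
force: [-0.6, -0.0, -0.8]
opening: 11.5
gripper_force: 38.4
```

```bash
python3 - <<'E'
from m import *
from plan import plan,W
plan([(W(112,0,100),190.4,3,1)])
t=snap('top','t3');snap('scene','s3')
a=cv2.imread('pics/t3.png')[195:278,240:373];b=cv2.imread('pics/s3.png')[160:262,200:347]
A=cv2.resize(a,(480,300),interpolation=cv2.INTER_CUBIC);B=cv2.resize(b,(432,300),interpolation=cv2.INTER_CUBIC)
o=np.zeros((600,480,3),np.uint8);o[:300]=A;o[300:,:432]=B;cv2.imwrite('pics/c4.png',o)
E
```

```text
at [481.8 245.8 129.5] yaw -169.0 tilt [ 0. -0.] clamp (np.float64(112.5), np.float64(0.3)) F [-0.6 -0.  -0.8] open 11.5 38.4 t 17.05 q6 -1.41
[482.2 245.4 100. ] -169.6
[[1,0.02,-0.01,0.98,0,0,0.2],[1,0.02,-0.01,0.98,0,0,0.2],[1,0.02,-0.01,0.98,0,0,0.2]]
```

View pics/c4.png

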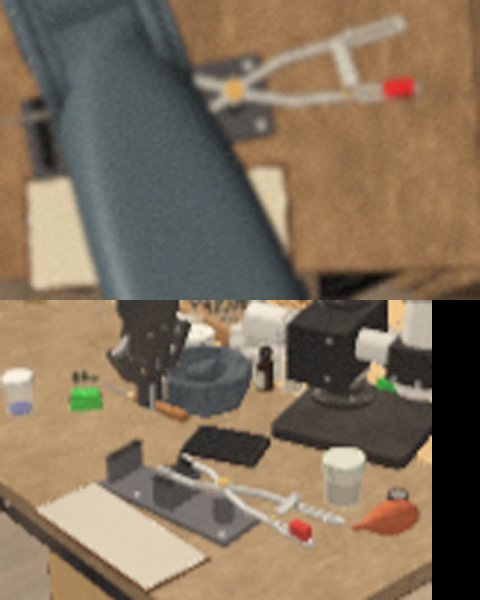

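The scraper is in the gripper, level, blade to +Y and handle toward the jaws (scene crop (150,400)). I lower it now.

Call:
play_rows(
  increments=[
    [1, 0.02, 0, 1.4, 0, 0, 0.2],
    [1, 0.02, 0, 1.4, 0, 0, 0.2],
    [1, 0, 0, 1.4, 0, 0, 0.2],
    [1, 0, 0, 1.4, 0, 0, 0],
    [1, 0, 0, 1.2, 0, 0, 0],
    [1, 0, 0, 0.3, 0, 0, 0],
    [1, 0, 0, 0, 0, 0, 0],
  ],
)

```text
t: 18.02
tcp_pos: [481.8, 245.4, 58.3]
orientation: [2.415, -2.009, -0.0]
force: [0.3, 0.1, -0.7]
opening: 11.7
gripper_force: 38.4
```

Call:
play_rows(
  increments=[
    [1, 0, 0, 0.1, 0, 0, 0],
    [1, 0, 0, 0.1, 0, 0, 0],
    [1, 0, 0, 0, 0, 0, 0],
  ],
)

```text
t: 18.4
tcp_pos: [482.0, 245.4, 56.7]
orientation: [-2.415, 2.008, -0.0]
force: [-0.3, 0.9, -1.6]
opening: 11.7
gripper_force: 38.4
```

Call:
play_rows(
  increments=[
    [1, 0, 0, 0.1, 0, 0, 0],
    [1, 0, 0, 0.1, 0, 0, 0],
    [1, 0, 0, 0, 0, 0, 0],
  ],
)

```text
t: 18.77
tcp_pos: [482.1, 245.5, 55.9]
orientation: [-2.415, 2.008, -0.001]
force: [-1.5, -0.7, 5.4]
opening: 11.6
gripper_force: 39.2
```

Call:
play_rows(
  increments=[
    [0.75, 0, 0, 0, 0, 0, 0],
    [0.6, 0, 0, 0, 0, 0, 0],
    [0.3, 0, 0, 0, 0, 0, 0],
    [0, 0, 0, 0, 0, 0, 0],
    [0, 0, 0, -2.5, 0, 0, 0],
    [0, 0, 0, -3.5, 0, 0, 0],
    [0, 0, 0, -2, 0, 0, 0],
  ],
)

```text
t: 19.65
tcp_pos: [482.6, 245.7, 136.4]
orientation: [-2.414, 2.007, -0.002]
force: [-0.5, 1.1, 0.7]
opening: 85.7
gripper_force: 0.0
```

```bash
python3 - <<'E'
from plan import *
plan([(W(-130,0,130),190.4,7,0),(W(-130,0,90),190.4,2,0),(W(-130,0,47),190.4,4,0)])
E
```

```text
at [482.6 245.7 136.4] yaw -169.5 tilt [0.002 0.001] clamp (np.float64(112.2), np.float64(-0.5)) F [-0.5  1.1  0.7] open 85.7 0.0 t 19.65 q6 -1.41
[525.9   7.3 130. ] -169.6
[[0,3.46,0.01,0.09,0,0,0.0],[0,3.46,0.01,0.09,0,0,0.0],[0,3.46,0.01,0.09,0,0,0.0],[0,3.46,0.01,0.09,0,0,0.0],[0,3.46,0.01,0.09,0,0,0.0],[0,3.46,0.01,0.09,0,0,0.0],[0,3.46,0.01,0.09,0,0,0.0]]
[525.9   7.3  90. ] -169.6
[[0,0.0,-0.0,2.0,0,0,-0.0],[0,0.0,-0.0,2.0,0,0,-0.0]]
[525.9   7.3  47. ] -169.6
[[0,0.0,-0.0,1.08,0,0,-0.0],[0,0.0,-0.0,1.08,0,0,-0.0],[0,0.0,-0.0,1.08,0,0,-0.0],[0,0.0,-0.0,1.08,0,0,-0.0]]
```

Call:
play_rows(
  increments=[
    [0, 3.46, 0, 0.09, 0, 0, 0],
    [0, 3.46, 0, 0.09, 0, 0, 0],
    [0, 3.46, 0, 0.09, 0, 0, 0],
    [0, 3.46, 0, 0.09, 0, 0, 0],
    [0, 3.46, 0, 0.09, 0, 0, 0],
    [0, 3.46, 0, 0.09, 0, 0, 0],
    [0, 3.46, 0, 0.09, 0, 0, 0],
  ],
)

```text
t: 20.52
tcp_pos: [526.1, 6.1, 128.0]
orientation: [-2.415, 2.009, -0.0]
force: [0.2, -0.7, -0.6]
opening: 85.3
gripper_force: 0.0
```

```bash
python3 - <<'E'
from m import *
from plan import plan,W,cl
plan([(W(-130,0,47),190.4,6,0)])
t=load('t0')
im=cv2.resize(t['image'],None,fx=4,fy=4,interpolation=cv2.INTER_CUBIC);h=cv2.cvtColor(im,cv2.COLOR_RGB2HSV)
m=cv2.inRange(h,(0,140,80),(12,255,255));m[:4*160]=0;m[4*200:]=0;m[:,:4*335]=0;m[:,4*362:]=0
v,u=np.nonzero(m);P=np.array([cl(ray(t,a/4-.4,b/4-.4,12)) for a,b in zip(u,v)]);i=P[:,1].argmax();print('puffer nearest',P[i],P.min(0),P.max(0))
t=snap('top','t4');snap('scene','s4')
a=cv2.imread('pics/t4.png')[160:278,240:373];b=cv2.imread('pics/s4.png')[180:262,200:347]
A=cv2.resize(a,(480,426),interpolation=cv2.INTER_CUBIC);B=cv2.resize(b,(310,173),interpolation=cv2.INTER_CUBIC)
o=np.zeros((600,480,3),np.uint8);o[:426]=A;o[426:599,:310]=B;cv2.imwrite('pics/c5.png',o)
E
```

```text
at [526.1   6.1 128. ] yaw -169.5 tilt [0. 0.] clamp (np.float64(-131.2), np.float64(0.0)) F [ 0.2 -0.7 -0.6] open 85.3 0.0 t 20.52 q6 -1.87
[525.9   7.3  47. ] -169.6
[[0,-0.02,-0.0,1.35,0,0,0.0],[0,-0.02,-0.0,1.35,0,0,0.0],[0,-0.02,-0.0,1.35,0,0,0.0],[0,-0.02,-0.0,1.35,0,0,0.0],[0,-0.02,-0.0,1.35,0,0,0.0],[0,-0.02,-0.0,1.35,0,0,0.0]]
puffer nearest [-147.4  -67.2] [-195.1 -153.5] [-140.6  -67.2]
```

View pics/c5.png

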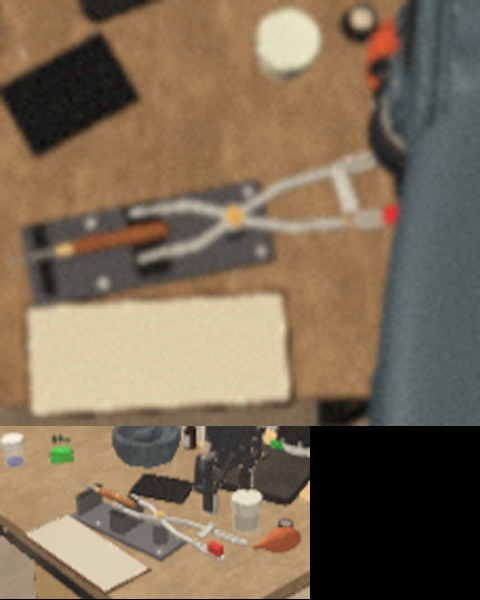

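The scraper lies on both rests with its reddish handle between the open jaws (crop (140,235)) and its blade pointing away from the handles. The puffer is clear of the fingers by about 10 mm. Next I squeeze.

Call:
play_rows(
  increments=[
    [0.05, 0, 0, 1.35, 0, 0, 0],
    [0.05, 0, 0, 1.35, 0, 0, 0],
    [0.05, 0, 0, 1.35, 0, 0, 0],
    [0.05, 0, 0, 1.35, 0, 0, 0],
    [0.05, 0, 0, 1.35, 0, 0, 0],
    [0.05, 0, 0, 1.35, 0, 0, 0],
    [0.05, 0, 0, 0, 0, 0, 0],
  ],
  force=40,
)

```text
t: 21.5
tcp_pos: [524.6, 7.4, 45.4]
orientation: [2.414, -2.008, -0.004]
force: [-0.0, 0.1, 0.9]
opening: 81.1
gripper_force: 0.0
```

Call:
play_rows(
  increments=[
    [0.2, 0, 0, 0, 0, 0, 0],
    [0.3, 0, 0, 0, 0, 0, 0],
    [0.4, 0, 0, 0, 0, 0, 0],
    [0.48, 0, 0, 0, 0, 0, 0],
    [0.52, 0, 0, 0, 0, 0, 0],
    [0.55, 0, 0, 0, 0, 0, 0],
    [0.55, 0, 0, 0, 0, 0, 0],
    [0.55, 0, 0, 0, 0, 0, 0],
  ],
)

```text
t: 22.5
tcp_pos: [522.7, 6.3, 46.6]
orientation: [2.41, -2.006, -0.006]
force: [-7.4, -2.3, 4.4]
opening: 38.5
gripper_force: 5.3
```

Call:
play_rows(
  increments=[
    [0.57, 0, 0, 0, 0, 0, 0],
    [0.59, 0, 0, 0, 0, 0, 0],
    [0.59, 0, 0, 0, 0, 0, 0],
    [0.59, 0, 0, 0, 0, 0, 0],
  ],
)

```text
t: 23.0
tcp_pos: [522.7, 6.0, 46.5]
orientation: [2.41, -2.006, -0.006]
force: [-8.8, -3.7, 3.6]
opening: 35.4
gripper_force: 18.2
```

Call:
play_rows(
  increments=[
    [0.5, 0, 0, 0, 0, 0, 0],
    [0.4, 0, 0, 0, 0, 0, 0],
    [0.3, 0, 0, 0, 0, 0, 0],
    [0.1, 0, 0, 0, 0, 0, 0],
    [0.05, 0, 0, 0, 0, 0, 0],
    [0.05, 0, 0, -2.5, 0, 0, 0],
    [0.05, 0, 0, -3, 0, 0, 0],
    [0.05, 0, 0, -3.5, 0, 0, 0],
  ],
)

```text
t: 24.0
tcp_pos: [525.6, 7.4, 137.5]
orientation: [2.415, -2.008, -0.001]
force: [0.9, -0.3, -0.6]
opening: 81.3
gripper_force: 0.0
```

Call:
play_rows(
  increments=[
    [0, 0, 0, -3, 0, 0, 0],
    [0, 2, 3.5, -1, 0, 0, 0],
    [0, 4, 4, -1, 0, 0, 0],
    [0, 4, 4, 0, 0, 0, 0],
    [0, 4, 4, 0, 0, 0, 0],
    [0, 4, 4, 0, 0, 0, 0],
  ],
)

```text
t: 24.75
tcp_pos: [366.2, -206.7, 187.5]
orientation: [-2.416, 2.008, -0.003]
force: [0.8, -0.6, 0.1]
opening: 85.7
gripper_force: 0.0
```

```bash
python3 - <<'E'
from m import *
t=snap('top','t5');snap('scene','s5')
a=cv2.imread('pics/t5.png')[160:278,240:373];b=cv2.imread('pics/s5.png')[180:345,200:400]
A=cv2.resize(a,(450,399),interpolation=cv2.INTER_CUBIC);B=cv2.resize(b,(345,285),interpolation=cv2.INTER_CUBIC)
o=np.zeros((400,800,3),np.uint8);o[:399,:450]=A;o[:285,450:795]=B;cv2.imwrite('pics/c6.png',o)
im=cv2.resize(t['image'],None,fx=4,fy=4,interpolation=cv2.INTER_CUBIC);hsv=cv2.cvtColor(im,cv2.COLOR_RGB2HSV)
for u in (342,346,349,352):
    col=hsv[4*198:4*224,4*u:4*u+4,:].mean(1)
    met=(col[:,1]<75)|((col[:,1]>150)&((col[:,0]<9)|(col[:,0]>170)));idx=np.where(met)[0]
    print(u,[(ray(t,u,198+(g.mean()+.5)/4-.5,60)[:2].round(1).tolist(),len(g)) for g in np.split(idx,np.where(np.diff(idx)>1)[0]+1) if len(g)>3])
E
```

```text
342 [([534.2, 18.9], 20), ([507.8, 20.2], 20)]
346 [([536.6, 6.5], 19), ([514.8, 7.6], 17)]
349 [([538.3, -2.8], 20), ([514.2, -1.6], 24)]
352 [([539.6, -12.1], 18), ([515.5, -10.8], 24)]
```

View pics/c6.png

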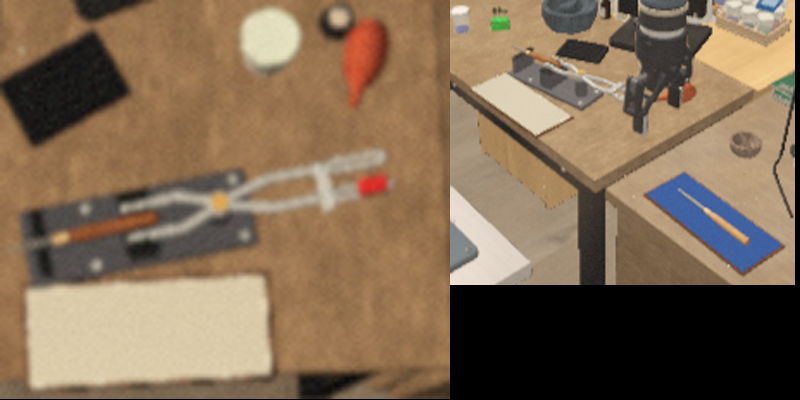

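The loops are back at the same first-tooth spacing measured at the start, with the gripper away. The scraper is pinched in the jaws (crop (110,228)), the burnisher is on the blue mat, and the bystanders have not moved.

```bash
python3 -c "
from workcell import robot
print(robot.finish_job())"
```

```text
the job is handed in; nothing more can be done
None
```

The job is handed in at about 25 s: the burnisher lies flat on the blue mat, and the scraper lies on the clamp's rests with its handle locked in the jaws on the first ratchet tooth and its blade pointing away from the handles.

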